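# Let the service cradle back one notch

## Robot

A 6-joint arm with a two-finger parallel gripper is mounted at the origin on the work surface. World frame = base frame: x ahead of the robot, y to its left, z up, the work surface at z = 0. Lengths are in m, angles in rad, forces in N, time in s.
With the tool pointing down it reaches from about 0.35 to 0.85 m from the base axis. Payload 8.1 kg.
Tool frame: the origin (TCP) lies on the centre line of the jaws, within the pads' length; the fingertips stand 11 mm ahead of it and the grasp point (between the pads) lies 8 mm behind it (tip_reach is the z of the fingertips in the tool frame, in m); z points along the fingers, y is the direction in which the jaws open and shut (so a half turn about z gives the same grasp; the last joint's range is limited). The gripper opens to 93 mm and grips with 3 to 60 N. Pads are 15 mm wide; open, the fingers measure 128 mm over their backs; the gripper's body (75 mm by 188 mm) begins 65 mm behind the grasp point.
Start: joints at [-1.311, 0.13, 1.488, -0, 1.523, -0.085], TCP at [0.203, -0.565, 0.23] pointing down, gripper open.
Joint ranges: [-2.96, 2.96], [-0.89, 2.26], [0.02, 2.5], [-1.34, 4.48], [0, 2.73], [-2.66, 2.66]. Speed limits (rad/s): [2.39, 2.39, 2.79, 3.14, 3.14, 3.14].

## Interface

Orientations are given as a rotation vector (axis times angle).
In Python, from plant import read_state, read_camera, camera_params, close_job, silhouettes, tip_of, tip_reach gives the robot as it stands.
- The arm moves only by the shell command python3 -m creep 'ROWS' [FORCE]. ROWS is JSON, a list of rows, each a list of 5 numbers: the shift along the tool's x, y, z in m, then the turn about the tool's z in rad, then the closure in counts, from 0 (fully open) to 255 (shut). In form: [[dx, dy, dz, twist, gripper], ...]. A call has 1 to 12 rows; each row shifts and turns the commanded pose from where the row before left it, along the tool's axes as they then stand; what a row does not reach is not made up. A row lasts 1/12 s, in which the tool goes at most 41.7 mm and 7.16 degrees, less where a joint would pass 70% of its speed; a pose out of reach is approached as far as the arm can. A call is refused whole if a number of a shift passes 0.0417 or a number of a turn 0.125, either way. A call with a gripper value outside its range is refused whole. The fingers move at their own pace and stop on an object; FORCE is the grip in N (left out, the last holds). Time passes only in rows, so rows that do not move let the fingers close. It gives the time, the measured TCP pose, the force and the opening at its end, in the units of the state.
- read_state(): the state, without advancing time (a new reading comes with each control period).
- read_camera(name): name is "scene" or "top" or "wrist"; returns the picture (480x640x3 uint8, red, green, blue); there is no depth.
- camera_params(name): a dict with "fov_y" (degrees; the focal length in pixels is half the picture's height over the tangent of half this angle, whatever the lens; pixels are square), "cx", "cy" (the principal point, pixels), "k1" (the pictures are not rectified: a ray, as slopes to the right and down, at radius r is drawn at 1 + k1 r^2 times it, then the intrinsics apply), "position" and "rotation" of the camera in the world. Camera axes: x right, y down, z forward; pixel columns grow to the right and rows downward; lengths in m; the calibration is good to about 2 mm. A picture is of the moment at which its call begins: read the wrist's pose just before it. camera_params takes no time and is no camera call; for the wrist camera it gives the pose at the moment of the call.
- close_job(): hands the job in, once; it reports no verdict.
Trained networks look in the newest picture that a camera, given by its name, has taken for a name from the list of things; names that differ only in an ending like _2 or _b are one class to them, and where a whole thing is asked for, a point or a joint stands for the part that bears it (a point fixed in the world has none). Each returns a list of dicts, best first, with "confidence" (0 to 1); they miss things now and then, are a little off and sometimes report something else, mostly with a low value. They report only what shows in the picture. A call takes as long as a camera call.
- silhouettes(camera, query): "region" (480x640 bool, what is visible of it) and "pixel" ([column, row] in pixels, amid what is visible of it).
- tip_of(camera, query): "pixel" ([column, row] in pixels: a listed point, or the origin of a listed thing).
The state is a dict: "t": time; "q": joint angles; "dq": joint speeds; "joint_torque": joint torques, N m; "tool_pos": TCP position; "orientation": TCP orientation; "force": force on the tool from outside, world axes, zero at the start; "wrist_torque": the same for the moment, N m; "opening": finger opening in m.
Only numpy, scipy, OpenCV 4.12 (cv2) and the standard library are available. Lean on these libraries where they do the work, as an engineer would, in place of code of your own. Each camera call takes 0.05 s, during which the arm holds its last target.

## Task

Let the amplifier module in the tilting bench cradle back by one ratchet notch, pushing gently with a closed fingertip and grasping nothing. Push the pawl's ball-ended lever over, away from the robot, so that the pawl lifts off the ratchet wheel and stays up; push the top spoke of the handwheel backward, away from the robot, by one notch; then push the lever back towards the robot so that the pawl drops fully home behind the next tooth. Keep off the module itself, and leave everything else on the bench where it lies.

Things in the scene. Friction and masses are not known exactly. Their poses are not given: they have to be found in the camera images.
- cradle: Tilting service cradle bolted to the bench: grey base plate 150 x 370 x 10 mm, two 142 mm posts at y = 24 and 300 mm, level spindle 130 mm above the bench. Origin: on the bench under the spindle, in the ratchet wheel's middle plane; x level, square to the spindle, away from the robot; y along the spindle towards the module (robot's left); z up.
- wheel (a joint): Turn of spindle, ratchet wheel, handwheel and module together, rad: 0 = module about level, grows as the wheel's top comes towards the robot; backward = falling. Notches at 0.785, 0.393 and 0 (22.5 deg apart). Starts in the 0.785 notch with up to 0.03 of play. Friction 0.3 N m holds it where it is left, no coasting; about 5 N at a spoke's end turns it.
- ratchet (a point): Centre of the steel ratchet wheel, on the spindle axis: 16 saw teeth, 100 mm across, 12 mm thick, y = 0 in the cradle's frame. The pawl can drop home behind the next tooth only with joint wheel at 0.393 or a little more (to 0.50 is fine); if pushed past 0.393 its nose lands on a tooth's tip or in the notch after.
- handwheel (a point): Hub centre of the handwheel, on the spindle axis at y = -105 mm in the cradle's frame: four radial steel spokes 90 deg apart, 11 mm thick, with black round-ended grips 18 mm thick from 53 mm outward, tips 78 mm from the axis. Hub 40 mm across. Nothing but the spindle stands between it and the lever (y = -34 mm).
- spoke_tip (a point): Outer end of the uppermost spoke's grip, 78 mm from the spindle axis, y = -105 mm in the cradle's frame. At the start it leans about 15 deg from upright towards the robot; one notch back it leans 7.5 deg away from the robot. It turns with the wheel.
- pawl (a joint): Turn of the pawl about its pin, rad: 0 = nose fully down in a notch, 0.96 = thrown over against its stop, clear of the wheel. Pin parallel to the spindle at x = 66, z = 145 mm in the cradle's frame. Weighted: below about 0.35 its weight closes it, above that it falls open and stays; under 1 N moves it. When down it stops the wheel going back.
- lever_ball (a point): Centre of the 24 mm steel ball on the pawl's lever (9 mm rod, 70 mm from pin to ball centre), at y = -34 mm in the cradle's frame, beside the teeth. Pawl down: x = 45, z = 211 mm in the cradle's frame; thrown over: x = 108, z = 201 mm; it swings over the top between them.
- module: Amplifier module clamped in the cradle between y = 48 and 272 mm: aluminium tray 116 x 204 mm with green circuit board, heatsink, copper toroid and capacitors, up to 45 mm high. Turns with the wheel, clamped up to 9 deg either way off the wheel's zero; origin on the spindle axis in the ratchet wheel's plane. Not to be touched.
- screwdriver: Loose screwdriver, 190 mm, red handle, lying in front of the cradle. Origin near its middle, underneath. Leave it.
- capacitor: Loose black electrolytic capacitor standing on end, 35 mm across, 50 mm high, beyond the handwheel. Origin: centre of its underside. Leave it.
- multimeter: Loose yellow handheld multimeter lying flat, 160 x 78 x 36 mm, right of the handwheel. Origin: centre of its underside. Leave it.
- panel_knob: Loose black control knob, 34 mm across, 18 mm high. Origin: centre of its underside. Leave it.
- heatsink: Loose finned aluminium heatsink, 50 x 70 x 26 mm, beyond the cradle. Origin: centre of its underside. Leave it.
- parts_tray: Loose grey divided parts tray, 100 x 150 x 30 mm, beyond the module. Origin: centre of its underside. Leave it.
- toroid: Loose copper toroidal transformer lying flat, 72 mm across, 32 mm high. Origin: centre of its underside. Leave it.
- spray_can: Loose contact-cleaner spray can, 52 mm across, 150 mm high, standing left in front of the module. Origin: centre of its underside. Leave it.

How it is judged:
On the way, in this order (a step that is already met when the one before it is completed fails the run):
1. the pawl is thrown up off the wheel while the wheel is still at its first notch (value of joint pawl above 0.6 rad and value of joint wheel above 0.7 rad), for 0.2 s.
2. with the pawl up, the wheel is pushed backward (value of joint pawl above 0.6 rad and value of joint wheel below 0.62 rad), for 0.1 s.
At the end, for the whole second after the job is handed in: The wheel stands one notch back (joint 0.36 to 0.50 rad, the notch being at 0.393) with the pawl fully down behind the next tooth (pawl joint under 0.08 rad), both at rest (value of joint pawl below 0.08 rad and value of joint wheel between 0.36 and 0.5 rad and velocity of joint wheel between -0.05 and 0.05 rad/s and velocity of joint pawl between -0.05 and 0.05 rad/s); the robot touches nothing.
It fails at once if the module is touched by the robot (contact force between module and the fingers above 0.5 N or contact force between module and the arm above 0.5 N).
It fails at once if the wheel is let back well past one notch (below 0.18 rad) (value of joint wheel below 0.18 rad).
It fails at once if the lever or the handwheel is forced or gripped hard (over 40 N) (contact force between any of pawl, wheel and the fingers above 40 N).
It fails at once if something else on the bench is moved by more than 20 mm, lifted or carried (distance of any of screwdriver, capacitor, multimeter, panel_knob, heatsink, parts_tray, toroid, spray_can from where it was at the start of the episode above 0.02 m).
It also fails if it takes over 54 s, if anything falls off the work surface, if the arm or the gripper's body presses on something with over 40 N, if the wrist force passes 120 N, or if a joint passes its speed limit or range.

## Working session

There is one attempt and no reset: what is moved stays moved. The work goes in short steps, Python scripts to look and compute and a shell command to move; the robot and the scene stay as the last step left them, time stands still between calls to the robot, and variables do not carry over. Pictures are saved under pics/ and viewed, and the job is handed in when it is done.

```bash
mkdir -p pics; ls; python3 - <<'E'
from plant import *
import cv2, numpy as np
print(read_state())
for c in ["scene","top"]:
    im=read_camera(c); cv2.imwrite(f"pics/{c}0.png",im[:,:,::-1])
    print(c,camera_params(c))
    for n in ["handwheel","spoke_tip","lever_ball","ratchet","cradle","module"]:
        print(n,[(np.round(d["pixel"],1).tolist(),round(d["confidence"],2)) for d in tip_of(c,n)][:3])
print(tip_reach)
E
```

```text
pics
{'t': 0.0, 'q': array([-1.31139989e+00,  1.31120696e-01,  1.48928567e+00, -3.10664574e-05,
        1.52300398e+00, -8.53678639e-02]), 'dq': array([-0.0001345 ,  0.00076731, -0.00038867,  0.00077368, -0.00093695,
        0.00256363]), 'joint_torque': array([-7.60952280e-04, -5.59836459e+01, -4.91768754e+01,  7.67340674e-02,
        3.49327130e-02, -1.42494864e-04]), 'tool_pos': array([ 0.20267072, -0.56414542,  0.2286081 ]), 'orientation': array([-3.09324922e+00, -5.38568560e-01,  2.96518398e-04]), 'force': array([-0.3489981 ,  0.028829  ,  0.27730732]), 'wrist_torque': array([ 0.01446367, -0.0618176 ,  0.0035191 ]), 'opening': 0.09271990376035394}
scene {'fov_y': 49.77443131745325, 'cx': 318.59047427764125, 'cy': 236.17487661359516, 'k1': -0.04796221364559797, 'position': array([ 1.05842351, -0.49033573,  0.80349293]), 'rotation': array([-2.14028224, -0.84667151,  0.41195047])}
handwheel [([269.8, 249.9], 0.95)]
spoke_tip [([262.6, 216.6], 0.58), ([387.8, 203.9], 0.34)]
lever_ball [([313.6, 217.5], 0.9), ([388.7, 204.7], 0.44)]
ratchet [([315.9, 236.4], 0.87), ([224.0, 321.7], 0.64)]
cradle [([315.3, 277.3], 0.58)]
module []
top {'fov_y': 48.52365754817455, 'cx': 328.7630225053265, 'cy': 243.35292727988113, 'k1': -0.10552854759441083, 'position': array([0.38642112, 0.04890009, 1.41825767]), 'rotation': array([-2.13713301,  2.19684813, -0.1166208 ])}
handwheel [([353.3, 264.5], 0.83)]
spoke_tip [([352.7, 271.7], 0.93)]
lever_ball [([332.0, 239.9], 0.58)]
ratchet [([311.7, 257.1], 0.97)]
cradle [([309.4, 261.4], 0.94), ([354.6, 204.1], 0.55)]
module []
0.011
```

View pics/scene0.png

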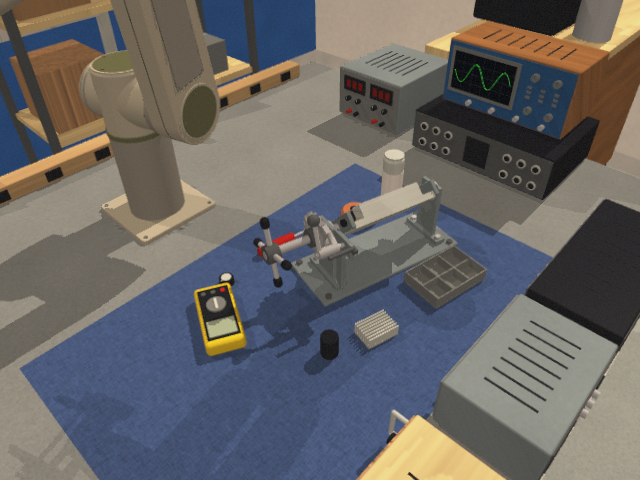

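View pics/top0.png

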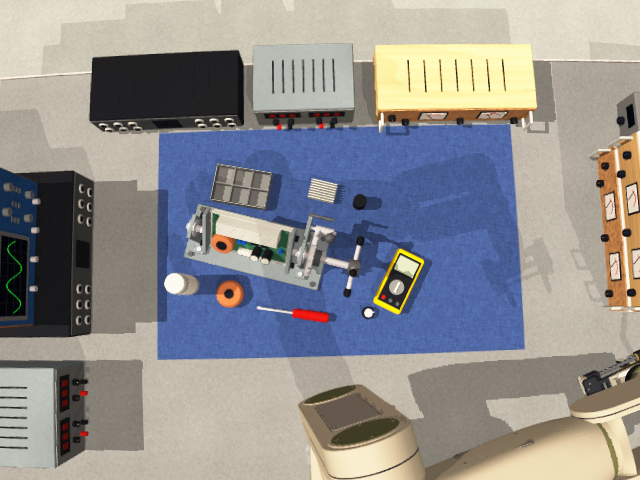

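```bash
cat > h.py <<'E'
import numpy as np, cv2
from plant import *
from scipy.spatial.transform import Rotation as R
def ray(P,px):
    f=240/np.tan(np.radians(P["fov_y"])/2)
    d=np.array([(px[0]-P["cx"])/f,(px[1]-P["cy"])/f]); u=d.copy()
    for _ in range(20): u=d/(1+P["k1"]*(u@u))
    v=R.from_rotvec(P["rotation"]).apply([u[0],u[1],1.]); return np.array(P["position"]),v/np.linalg.norm(v)
def proj(P,X):
    f=240/np.tan(np.radians(P["fov_y"])/2)
    c=R.from_rotvec(P["rotation"]).inv().apply(np.asarray(X)-P["position"]); u=c[...,:2]/c[...,2:]
    r2=(u**2).sum(-1,keepdims=True); return u*(1+P["k1"]*r2)*f+[P["cx"],P["cy"]]
def tri(obs):
    A=np.zeros((3,3));b=np.zeros(3)
    for P,px in obs:
        o,d=ray(P,px);M=np.eye(3)-np.outer(d,d);A+=M;b+=M@o
    X=np.linalg.solve(A,b); return X,[np.round(proj(P,X)-px,1).tolist() for P,px in obs]
E
python3 - <<'E'
from h import *
S=camera_params("scene");T=camera_params("top")
for n,a,b in [("handwheel",[269.8,249.9],[353.3,264.5]),("spoke",[262.6,216.6],[352.7,271.7]),("ball",[313.6,217.5],[332,239.9]),("ratchet",[315.9,236.4],[311.7,257.1])]:
    print(n,tri([(S,a),(T,b)]))
E
```

```text
handwheel (array([ 0.46837467, -0.01407131,  0.1414199 ]), [[1.5, -0.2], [0.9, 0.7]])
spoke (array([ 0.44811563, -0.00833714,  0.20897903]), [[1.1, -0.1], [0.7, 0.5]])
ball (array([0.52514876, 0.04138125, 0.21803448]), [[-2.3, 0.3], [-1.4, -1.2]])
ratchet (array([0.49152515, 0.08754563, 0.12579309]), [[0.3, -0.0], [0.2, 0.2]])
```

The scene view shows the cradle mid-mat, with the handwheel hub near (270,250) and the ball near (313,218). The top view puts the hub at (353,265). I'll fit the cradle pose and check it on zoomed overlays.

```bash
cat >> h.py <<'E'
def W(p,X):
    X=np.asarray(X,float); c,s=np.cos(p[2]),np.sin(p[2])
    return np.stack([p[0]+c*X[...,0]-s*X[...,1],p[1]+s*X[...,0]+c*X[...,1],X[...,2]],-1)
def tip(lean,r=.078): return [-r*np.sin(lean),-.105,.13+r*np.cos(lean)]
def overlay(cam,p,lean,ball,crop,name,k=4,im=None):
    P=camera_params(cam); im=read_camera(cam) if im is None else im
    x0,y0,w,h=crop
    z=cv2.resize(im[y0:y0+h,x0:x0+w,::-1].copy(),None,fx=k,fy=k,interpolation=cv2.INTER_CUBIC)
    pts=[(0,-.105,.13),(0,0,.13),ball]+[tip(lean+i*np.pi/2) for i in range(4)]
    pts+=[(0,.024,.142),(0,.3,.142)]
    for q in proj(P,W(p,pts)): cv2.drawMarker(z,tuple(int(v) for v in (q-[x0,y0]+.5)*k),(0,255,255),cv2.MARKER_CROSS,14,1)
    cv2.imwrite(name,z)
E
python3 - <<'E'
from h import *
from scipy.optimize import least_squares
S=camera_params("scene");T=camera_params("top")
L=np.radians(15)
pts=np.array([(0,-.105,.13),tip(L),(.045,-.034,.211),(0,0,.13)])
sp=np.array([[269.8,249.9],[262.6,216.6],[313.6,217.5],[315.9,236.4]])
tp=np.array([[353.3,264.5],[352.7,271.7],[332,239.9],[311.7,257.1]])
f=lambda p:np.concatenate([(proj(S,W(p,pts))-sp).ravel(),(proj(T,W(p,pts))-tp).ravel()])
r=least_squares(f,[.49,.087,-.22],loss="soft_l1");print(r.x);print(np.round(r.fun.reshape(2,-1,2),1))
np.save("p.npy",r.x)
overlay("scene",r.x,L,(.045,-.034,.211),(230,170,180,140),"pics/so.png")
overlay("top",r.x,L,(.045,-.034,.211),(250,190,150,130),"pics/to.png",5)
E
```

```text
[ 0.49144418  0.08831969 -0.26543331]
[[[ 0.7  2.9]
  [ 0.2  0.5]
  [-1.   2.9]
  [ 0.5 -1.8]]

 [[ 0.3  2.9]
  [ 0.4  2.2]
  [-2.4 -1.2]
  [-0.2  0.1]]]
```

View pics/so.png

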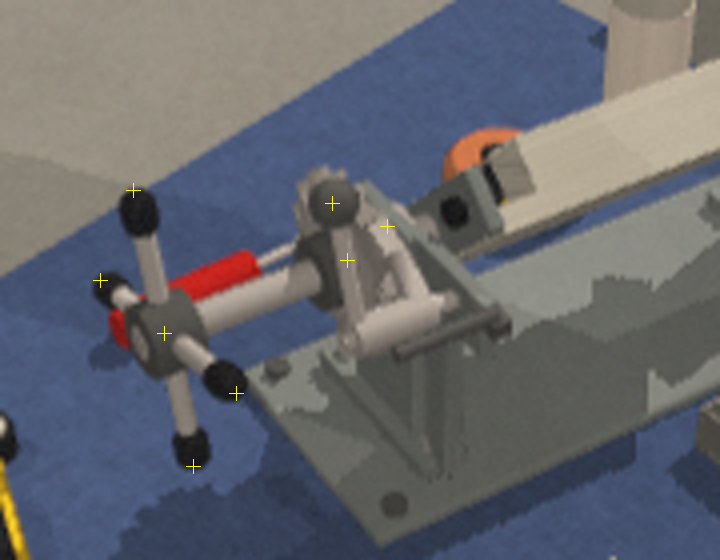

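View pics/to.png

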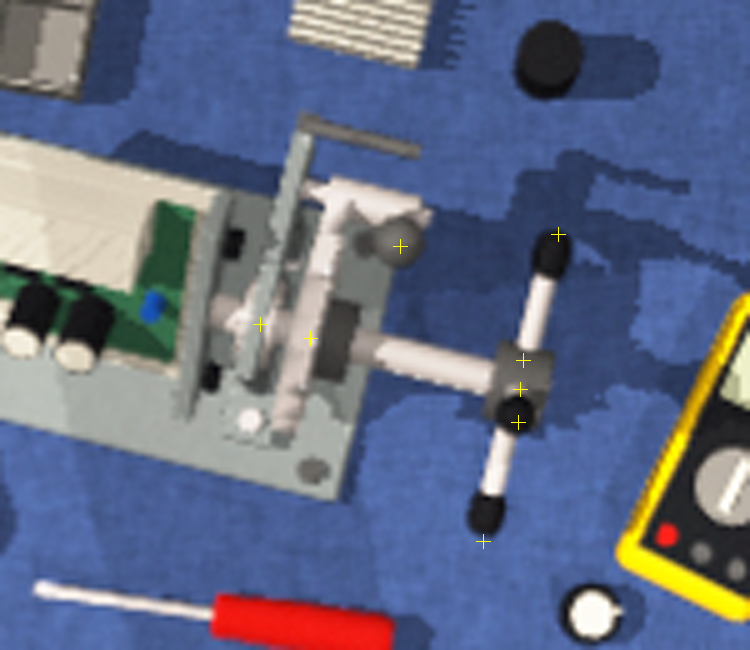

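```bash
python3 - <<'E'
from h import *
from scipy.optimize import least_squares
S=camera_params("scene");T=camera_params("top")
a=lambda o,k,l:np.array(l)/k-.5+o
sp=a([230,170],4,[(168,333),(139,200),(192,458),(237,384),(102,284),(332,203)])
tp=a([250,190],5,[(520,377),(517,412),(553,242),(486,523),(404,240)])
def f(q):
    p=q[:3];L=q[3];t=lambda i:tip(L+i*np.pi/2,.070)
    b=(.045,-.034,.211);h=(0,-.105,.13)
    A=W(p,[h,t(0),t(2),t(3),t(1),b]);B=W(p,[h,t(0),t(3),t(1),b])
    # camera calibration ~2mm: allow a small shift per camera
    return np.concatenate([(proj(S,A)-sp+q[4:6]).ravel(),(proj(T,B)-tp+q[6:8]).ravel(),q[4:8]/2.])
r=least_squares(f,[.49,.087,-.22,.26,0,0,0,0],loss="soft_l1");print(r.x,np.degrees(r.x[2:4]));print(np.round(r.fun[:12].reshape(-1,2),1),np.round(r.fun[12:22].reshape(-1,2),1))
np.save("p.npy",r.x[:3])
overlay("scene",r.x,r.x[3],(.045,-.034,.211),(230,170,180,140),"pics/so2.png")
overlay("top",r.x,r.x[3],(.045,-.034,.211),(250,190,150,130),"pics/to2.png",5)
p=r.x[:3]
for n,X in [("hub",(0,-.105,.13)),("tip",tip(r.x[3])),("ball",(.045,-.034,.211)),("ballover",(.108,-.034,.201))]: print(n,W(p,X).round(4))
E
```

```text
[ 0.49278876  0.08880021 -0.25359411  0.26412503 -0.43082887 -0.71972762
  0.03432601 -0.41667506] [-14.52987208  15.13324936]
[[-0.5 -0.1]
 [-0.3  1.2]
 [ 0.2 -1.3]
 [-1.2  0.3]
 [ 1.3  0.4]
 [ 0.7 -0.4]] [[ 0.1  1. ]
 [ 0.3 -0.1]
 [-0.   0.1]
 [ 0.5 -0.8]
 [-1.1  0. ]]
hub [ 0.4664 -0.0128  0.13  ]
tip [ 0.4467 -0.0077  0.2053]
ball [0.5278 0.0446 0.211 ]
ballover [0.5888 0.0288 0.201 ]
```

View pics/so2.png

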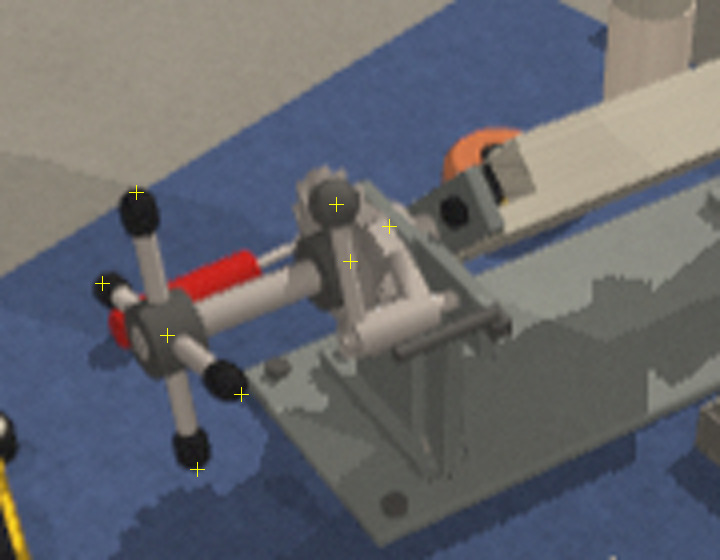

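View pics/to2.png

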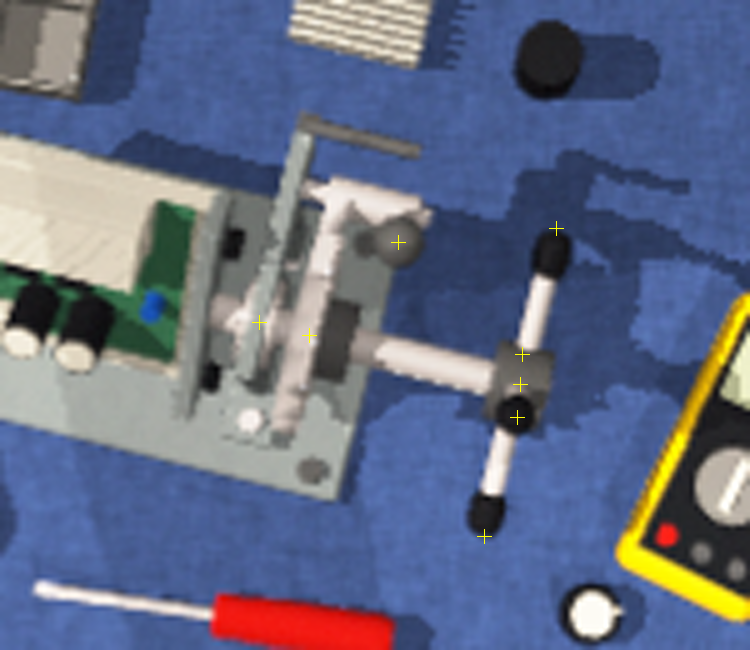

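```bash
python3 -m creep '[[0,0,-0.02,0.12,255],[0,0,-0.02,0.12,255],[0,0,-0.02,0.12,255],[0,0,0,0.12,255],[0,0,0,0.118,255],[0,0,0,0,255],[0,0,0,0,255]]' 10
cat > where.py <<'E'
from h import *
import sys
s=read_state();p=np.load("p.npy");M=R.from_rotvec(s["orientation"]).as_matrix()
c,sn=np.cos(p[2]),np.sin(p[2]);d=s["tool_pos"]-[p[0],p[1],0]
print("t",round(s["t"],2),"cradle TCP mm",np.round([1e3*(c*d[0]+sn*d[1]),1e3*(-sn*d[0]+c*d[1]),1e3*d[2]],1),"F",s["force"].round(1),"open",round(s["opening"],4))
print("toolx yaw err",np.arctan2(M[1,0],M[0,0])-p[2],"z",M[:,2].round(3))
if len(sys.argv)>3:
    g=W(p,np.array([float(a) for a in sys.argv[1:4]])/1e3); print("tool shift mm to goal",(1e3*M.T@(g-s["tool_pos"])).round(1))
E
python3 where.py -35 -34 290
```

```text
t: 1.48
tool_pos: [0.2028, -0.5646, 0.2895]
orientation: [-3.117, 0.391, 0.0]
force: [0.4, -0.1, -0.3]
opening: 0.0507
t 1.48 cradle TCP mm [-116.8 -705.3  289.5] F [ 0.4 -0.1 -0.3] open 0.0507
toolx yaw err 0.004122294706228602 z [-0.  0. -1.]
tool shift mm to goal [ 8.460e+01 -6.709e+02 -4.000e-01]
```

```bash
python3 -m creep '[[0.004,-0.03,0,0,255],[0.004,-0.03,0,0,255],[0.004,-0.03,0,0,255],[0.004,-0.03,0,0,255],[0.004,-0.03,0,0,255],[0.004,-0.03,0,0,255],[0.004,-0.03,0,0,255],[0.004,-0.03,0,0,255],[0.004,-0.03,0,0,255],[0.004,-0.03,0,0,255],[0.004,-0.03,0,0,255],[0.004,-0.03,0,0,255]]'
python3 where.py -35 -34 290
python3 -m creep '[[0.004,-0.03,0,0,255],[0.004,-0.03,0,0,255],[0.004,-0.03,0,0,255],[0.004,-0.03,0,0,255],[0.004,-0.03,0,0,255],[0.004,-0.03,0,0,255],[0.004,-0.03,0,0,255],[0.004,-0.03,0,0,255],[0.004,-0.03,0,0,255],[0,0,0,0,255],[0,0,0,0,255],[0,0,0,0,255]]'
python3 where.py -35 -34 290
python3 - <<'E'
from h import *
for c in ["wrist","scene","top"]: cv2.imwrite(f"pics/{c}1.png",read_camera(c)[:,:,::-1])
E
```

```text
t: 2.48
tool_pos: [0.3396, -0.2267, 0.2894]
orientation: [-3.117, 0.39, 0.0]
force: [0.3, -0.2, -0.8]
opening: 0.0006
t 2.48 cradle TCP mm [ -69.2 -343.9  289.4] F [ 0.3 -0.2 -0.8] open 0.0006
toolx yaw err 0.004775401878731544 z [-0.  0. -1.]
tool shift mm to goal [  35.6 -309.7   -0.6]
t: 3.48
tool_pos: [0.4417, 0.024, 0.2893]
orientation: [3.117, -0.391, -0.001]
force: [-0.0, -0.8, -0.0]
opening: 0.0005
t 3.48 cradle TCP mm [-33.3 -75.5 289.3] F [-0.  -0.8 -0. ] open 0.0005
toolx yaw err 0.0036850429089373415 z [-0.001 -0.    -1.   ]
tool shift mm to goal [ -1.6 -41.5  -0.7]
```

View pics/wrist1.png

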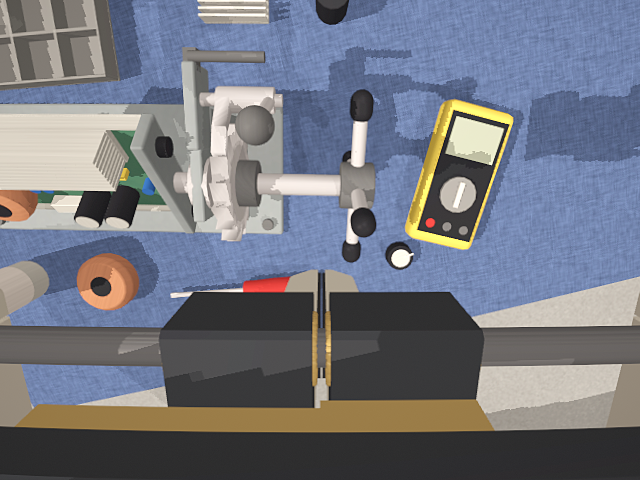

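View pics/scene1.png

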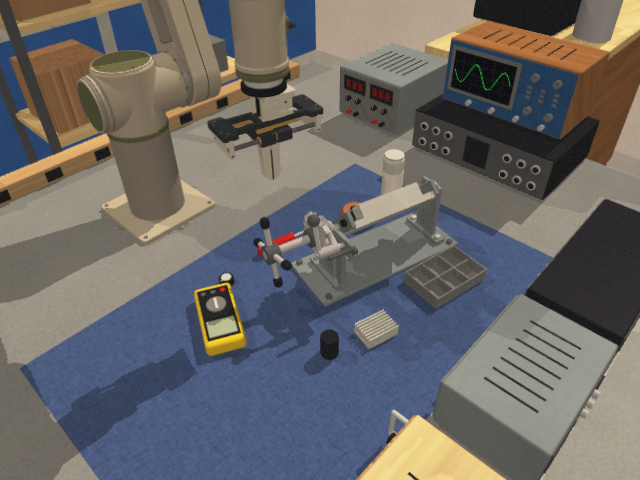

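```bash
python3 - <<'E'
from h import *
from scipy.optimize import least_squares
p=np.load("p.npy");P=camera_params("wrist");L=.264
read_camera("wrist")
pts=W(p,[(.045,-.034,.211),(0,-.105,.13),tip(L,.069),tip(L+np.pi/2,.069),tip(L-np.pi/2,.069)])
print(proj(P,pts).round(1)); print(P["position"])
for n in["lever_ball","handwheel","spoke_tip"]: print(n,[(np.round(d["pixel"],1),d["confidence"]) for d in tip_of("wrist",n)][:2])
h=[[255,126],[357.5,186],[362,220],[351,247],[361,107]]
r=least_squares(lambda q:(proj(P,W(q[:3],[(.045,-.034,.211),(0,-.105,.13),tip(q[3],.069),tip(q[3]+np.pi/2,.069),tip(q[3]-np.pi/2,.069)]))-h).ravel(),[*p,L],loss="soft_l1")
print(r.x,p,r.fun.round(1))
E
python3 where.py -20 -34 290
```

```text
[[250.6 127.1]
 [353.5 185.3]
 [361.2 222.4]
 [350.4 253.5]
 [357.3 101.1]]
[0.5082736  0.00488562 0.44480709]
lever_ball [(array([254.3, 128.8]), 0.67)]
handwheel [(array([356.3, 188.9]), 0.79), (array([47.6, 40.5]), 0.49)]
spoke_tip [(array([362. , 232.5]), 0.65)]
[ 0.49376028  0.08669336 -0.27283359  0.23766046] [ 0.49278876  0.08880021 -0.25359411] [-0.1 -0.3 -1.9 -0.1  1.4  0.8  0.   8.   0.  -5.5]
t 3.83 cradle TCP mm [-32.9 -76.  289.7] F [0.4 0.2 0.4] open 0.0001
toolx yaw err -0.0006285708076544938 z [ 0. -0. -1.]
tool shift mm to goal [ 12.9 -42.   -0.2]
```

The wrist view confirms the pose to about 3 mm: ball at (255,126), hub at (357,186). Next I'll go over and down in front of the ball.

```bash
python3 -m creep '[[0,-0.02,0,0,255],[0,-0.022,0,0,255],[0,0,0.02,0,255],[0,0,0.02,0,255],[0,0,0.02,0,255],[0,0,0.016,0,255],[0,0,0,0,255],[0,0,0,0,255]]'
python3 where.py 25 -34 213
python3 - <<'E'
from h import *
for c in ["wrist","scene"]: cv2.imwrite(f"pics/{c}2.png",read_camera(c)[:,:,::-1])
im=cv2.imread("pics/scene2.png");cv2.imwrite("pics/scene2c.png",cv2.resize(im[150:310,220:420],None,fx=3.5,fy=3.5))
E
```

```text
t: 4.5
tool_pos: [0.4518, 0.0646, 0.2131]
orientation: [3.116, -0.397, -0.003]
force: [-0.5, -0.2, 0.8]
opening: 0.0007
t 4.5 cradle TCP mm [-33.6 -33.7 213.1] F [-0.5 -0.2  0.8] open 0.0007
toolx yaw err 7.372215177942065e-05 z [-0.002 -0.    -1.   ]
tool shift mm to goal [58.6  0.3  0. ]
```

View pics/wrist2.png

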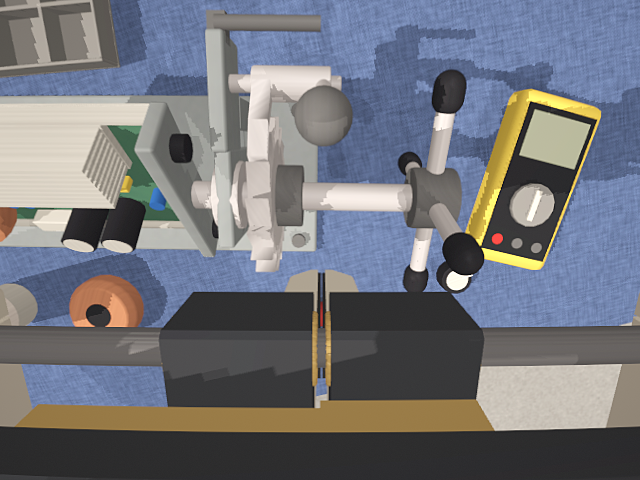

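View pics/scene2c.png

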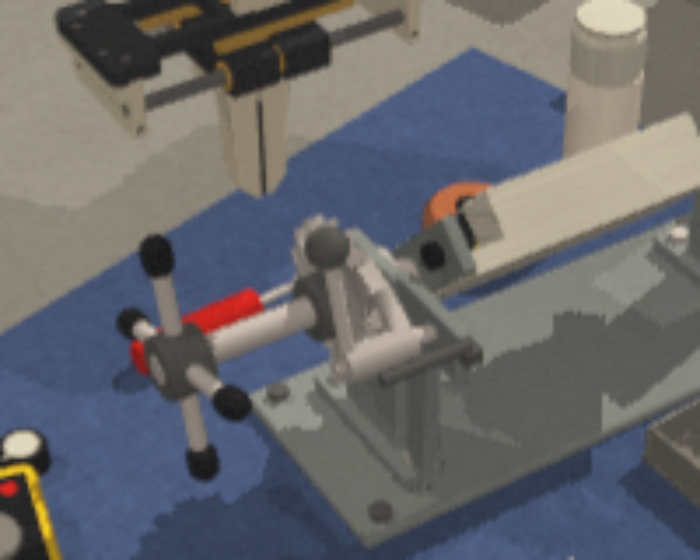

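```bash
python3 -m creep '[[0.02,0,0,0,255],[0.02,0,0,0,255],[0.012,0,0,0,255],[0.006,0,0,0,255],[0.006,0,0,0,255],[0.006,0,0,0,255],[0.006,0,0,0,255],[0.006,0,0,0,255],[0.006,0,0,0,255]]'
python3 where.py 65 -34 213
python3 -m creep '[[0.005,0,0,0,255],[0.005,0,0,0,255],[0,0,0,0,255],[0,0,0,0,255],[0,0,0,0,255]]'
python3 where.py 65 -34 213
python3 - <<'E'
from h import *
for c in ["wrist","scene"]: cv2.imwrite(f"pics/{c}3.png",read_camera(c)[:,:,::-1])
im=cv2.imread("pics/scene3.png");cv2.imwrite("pics/scene3c.png",cv2.resize(im[150:310,220:420],None,fx=3.5,fy=3.5))
E
```

```text
t: 5.35
tool_pos: [0.5381, 0.0428, 0.2138]
orientation: [-3.116, 0.396, -0.0]
force: [0.0, -0.7, 0.1]
opening: 0.0004
t 5.35 cradle TCP mm [ 55.4 -33.2 213.8] F [ 0.  -0.7  0.1] open 0.0004
toolx yaw err 0.000548221991800435 z [ 0.  0. -1.]
tool shift mm to goal [9.6 0.8 0.8]
t: 5.77
tool_pos: [0.5472, 0.0403, 0.2136]
orientation: [-3.116, 0.397, 0.001]
force: [-0.2, 0.4, 0.5]
opening: 0.0008
t 5.77 cradle TCP mm [ 64.8 -33.3 213.6] F [-0.2  0.4  0.5] open 0.0008
toolx yaw err 0.00040990297012039045 z [-0.  0. -1.]
tool shift mm to goal [0.2 0.7 0.6]
```

View pics/wrist3.png

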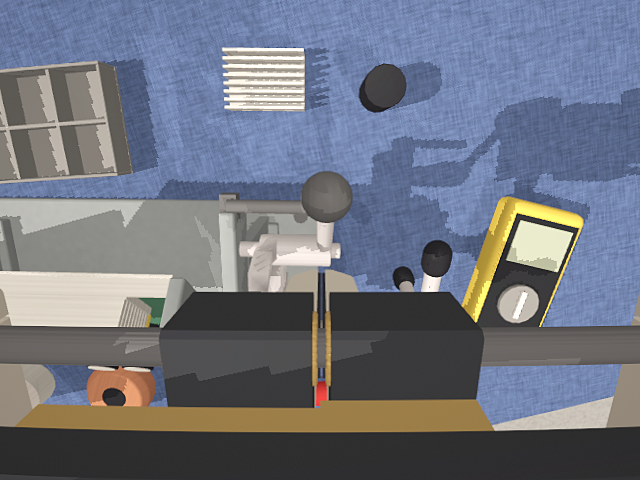

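View pics/scene3c.png

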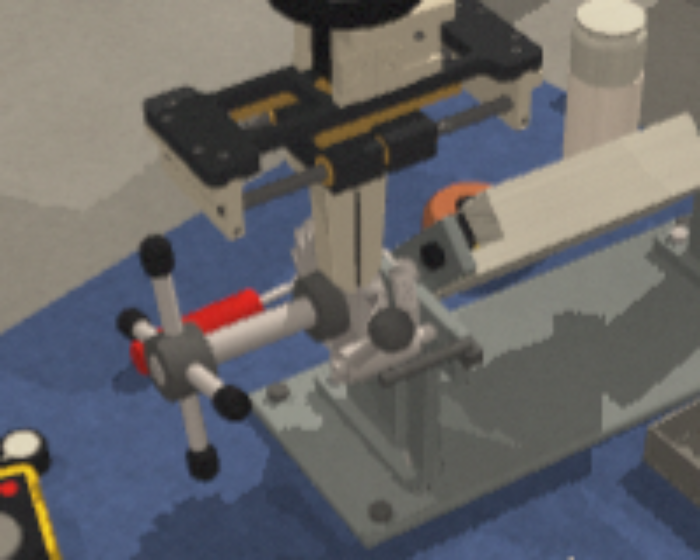

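The lever is over: the ball is at (327,197) in the wrist view, against its stop beyond the finger. Now I'll retract and go round to the handwheel.

```bash
python3 -m creep '[[-0.02,0,0,0,255],[-0.03,0,0,0,255],[-0.03,0,0,0,255],[-0.03,0,0,0,255],[-0.018,0.01,0,0,255],[0,0.025,0,0,255],[0,0.025,0,0,255],[0,0.011,0.01,0,255],[0,0,0.014,0,255],[0,0,0,0,255],[0,0,0,0,255]]'
python3 where.py -40 -105 189
python3 - <<'E'
from h import *
for c in ["wrist","scene"]: cv2.imwrite(f"pics/{c}4.png",read_camera(c)[:,:,::-1])
im=cv2.imread("pics/scene4.png");cv2.imwrite("pics/scene4c.png",cv2.resize(im[150:310,220:420],None,fx=3.5,fy=3.5))
E
```

```text
t: 6.78
tool_pos: [0.405, 0.0037, 0.1893]
orientation: [-3.116, 0.397, 0.002]
force: [0.2, -0.5, 0.5]
opening: 0.0006
t 6.78 cradle TCP mm [ -63.6 -104.4  189.3] F [ 0.2 -0.5  0.5] open 0.0006
toolx yaw err 5.6600723482125304e-05 z [-0.001  0.    -1.   ]
tool shift mm to goal [23.6  0.6  0.2]
```

View pics/wrist4.png

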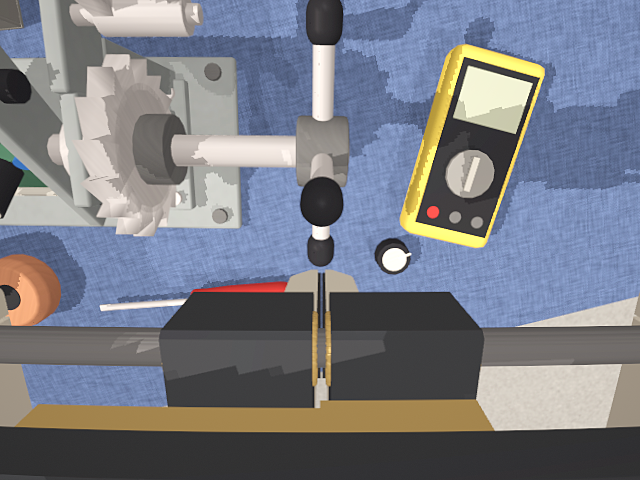

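View pics/scene4c.png

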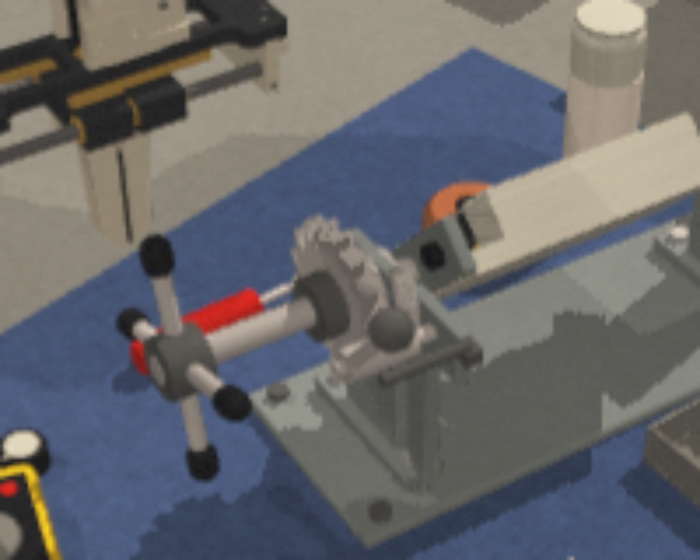

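```bash
python3 -m creep '[[0.015,0,0,0,255],[0.009,0,0,0,255],[0,0,0,0,255],[0,0,0,0,255]]';python3 where.py
for i in 1; do :; done
python3 -m creep '[[0.002,0,0,0,255],[0.002,0,0,0,255]]'; python3 where.py
python3 -m creep '[[0.002,0,0,0,255],[0.002,0,0,0,255]]'; python3 where.py
python3 -m creep '[[0.002,0,0,0,255],[0.002,0,0,0,255]]'; python3 where.py
```

```text
t: 7.22
tool_pos: [0.4292, -0.0021, 0.1901]
orientation: [-3.116, 0.396, -0.0]
force: [0.2, 0.9, -0.5]
opening: 0.0003
t 7.22 cradle TCP mm [ -38.8 -103.9  190.1] F [ 0.2  0.9 -0.5] open 0.0003
toolx yaw err 0.0009280469500895783 z [ 0.  0. -1.]
t: 7.38
tool_pos: [0.4322, -0.003, 0.1899]
orientation: [-3.116, 0.396, 0.002]
force: [-6.2, 0.8, 6.3]
opening: 0.0006
t 7.38 cradle TCP mm [ -35.6 -104.1  189.9] F [-6.2  0.8  6.3] open 0.0006
toolx yaw err 0.0008684068219812491 z [-0.001  0.    -1.   ]
t: 7.55
tool_pos: [0.4361, -0.0042, 0.19]
orientation: [-3.117, 0.396, 0.002]
force: [-5.4, 0.4, 4.6]
opening: 0.0004
t 7.55 cradle TCP mm [ -31.6 -104.2  190. ] F [-5.4  0.4  4.6] open 0.0004
toolx yaw err 0.000743519039374696 z [-0.001  0.    -1.   ]
t: 7.72
tool_pos: [0.44, -0.0052, 0.19]
orientation: [3.116, -0.396, -0.001]
force: [-4.2, 0.7, 4.8]
opening: 0.0003
t 7.72 cradle TCP mm [ -27.5 -104.3  190. ] F [-4.2  0.7  4.8] open 0.0003
toolx yaw err 0.000649815907476814 z [-0.001  0.    -1.   ]
```

```bash
python3 -m creep '[[0.002,0,0,0,255],[0.002,0,0,0,255],[0.002,0,0,0,255],[0.002,0,0,0,255],[0.002,0,0,0,255],[0,0,0,0,255],[0,0,0,0,255]]';python3 where.py
python3 - <<'E'
from h import *
for c in ["wrist","scene","top"]: cv2.imwrite(f"pics/{c}5.png",read_camera(c)[:,:,::-1])
im=cv2.imread("pics/scene5.png");cv2.imwrite("pics/scene5c.png",cv2.resize(im[170:310,230:410],None,fx=4,fy=4,interpolation=cv2.INTER_CUBIC))
E
```

```text
t: 8.3
tool_pos: [0.4505, -0.008, 0.1895]
orientation: [3.116, -0.397, 0.001]
force: [-0.4, -0.3, 0.6]
opening: 0.0007
t 8.3 cradle TCP mm [ -16.7 -104.3  189.5] F [-0.4 -0.3  0.6] open 0.0007
toolx yaw err 0.0003024967653477151 z [ 0. -0. -1.]
```

View pics/scene5c.png

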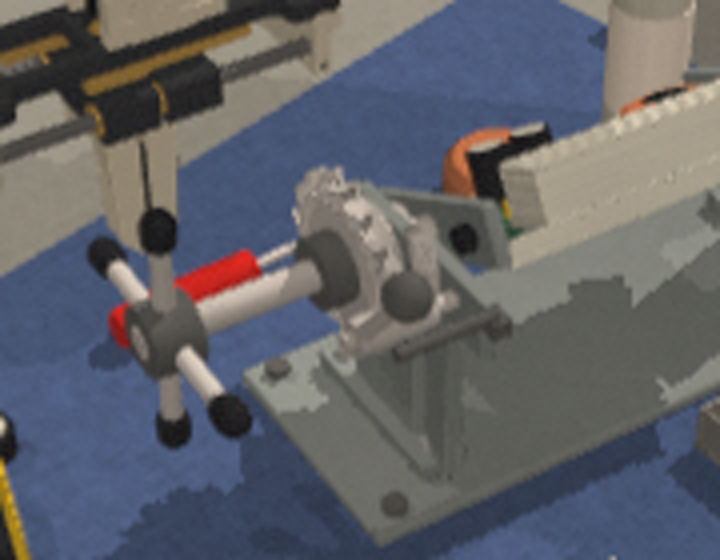

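View pics/wrist5.png

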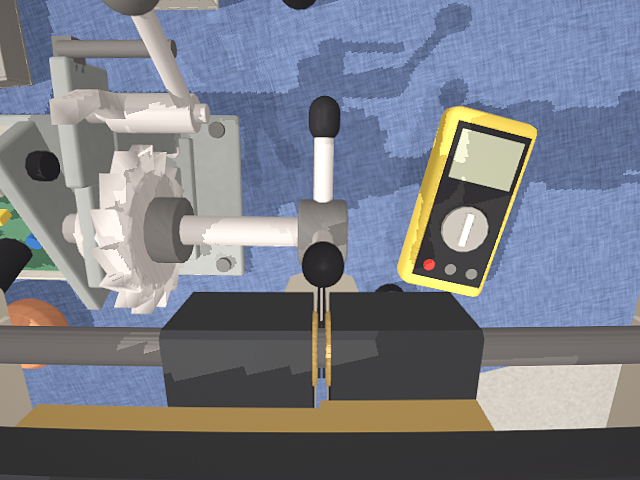

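```bash
cat > lean.py <<'E'
from h import *
from scipy.optimize import least_squares
S=camera_params("scene");p=np.load("p.npy")
def lean(px):
    h=np.array(px)/4-.5+[230,170]
    f=lambda q:(proj(S,W(p,[tip(q[0]+i*np.pi/2,q[3]) for i in (0,2,3,1)]))+q[1:3]-h).ravel()
    r=least_squares(f,[.1,0,0,.069],x_scale=[.1,1,1,.01]);return r.x,r.fun.round(1)
E
python3 - <<'E'
from lean import *
a=lean([(139,203),(192,455),(230,383),(103,287)]);b=lean([(158,231),(173,430),(231,414),(104,255)])
print(a,b);d=a[0][0]-b[0][0];print("dw",d,"w~",.785-d)
E
```

```text
(array([ 0.27470501, -0.8043208 , -0.73964973,  0.07051639]), array([-0.9,  0. ,  0. , -0.2,  0.2,  0.3,  0.6, -0.1])) (array([-0.02975969, -0.63968596, -0.62988564,  0.06632692]), array([-0.2, -0.3, -0.1, -0.6,  0.3,  0.4, -0. ,  0.5]))
dw 0.30446469826504574 w~ 0.4805353017349543
```

```bash
python3 -m creep '[[0.0015,0,0,0,255],[0.0015,0,0,0,255],[0,0,0,0,255],[0,0,0,0,255]]';python3 where.py
python3 - <<'E'
from h import *
for c in ["scene"]: cv2.imwrite(f"pics/{c}6.png",read_camera(c)[:,:,::-1])
im=cv2.imread("pics/scene6.png");cv2.imwrite("pics/scene6c.png",cv2.resize(im[170:310,230:410],None,fx=4,fy=4,interpolation=cv2.INTER_CUBIC))
E
```

```text
t: 8.78
tool_pos: [0.4531, -0.0087, 0.1896]
orientation: [3.116, -0.397, -0.0]
force: [-1.7, -0.0, 1.0]
opening: 0.0002
t 8.78 cradle TCP mm [ -14.  -104.3  189.6] F [-1.7 -0.   1. ] open 0.0002
toolx yaw err 0.00043258269270762817 z [-0. -0. -1.]
```

View pics/scene6c.png

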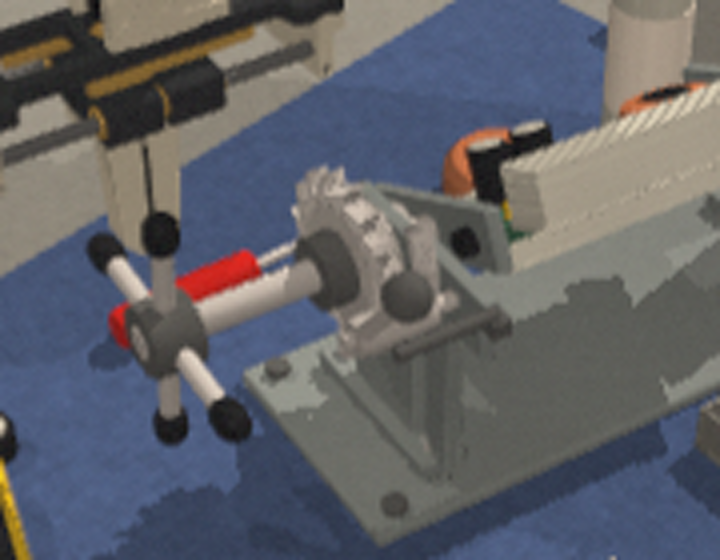

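```bash
python3 - <<'E'
from lean import *
a=lean([(139,203),(192,455),(230,383),(103,287)]);b=lean([(161,235),(171,426),(231,419),(103,250)])
print(b);d=a[0][0]-b[0][0];print("dw",d,"w~",.785-d)
E
python3 -m creep '[[-0.01,0,0,0,255],[-0.03,0,0,0,255],[-0.01,0,-0.02,0,255],[0,0,-0.03,0,255],[0,0,-0.03,0,255],[0,0,0,0,255],[0,0,0,0,255]]';python3 where.py 150 -34 270
python3 - <<'E'
from h import *
for c in ["scene","top"]: cv2.imwrite(f"pics/{c}7.png",read_camera(c)[:,:,::-1])
im=cv2.imread("pics/scene7.png");cv2.imwrite("pics/scene7c.png",cv2.resize(im[170:310,230:410],None,fx=4,fy=4,interpolation=cv2.INTER_CUBIC))
E
```

```text
(array([-0.07821842, -0.64062608, -0.62926501,  0.0664389 ]), array([-0.1, -0.4, -0.3, -0.5,  0.3,  0.4,  0.1,  0.6]))
dw 0.3529234334498357 w~ 0.43207656655016435
t: 9.42
tool_pos: [0.4062, 0.0037, 0.2718]
orientation: [-3.116, 0.397, -0.008]
force: [0.0, -0.4, -0.3]
opening: 0.0003
t 9.42 cradle TCP mm [ -62.5 -104.1  271.8] F [ 0.  -0.4 -0.3] open 0.0003
toolx yaw err 0.00045193031761642244 z [ 0.005 -0.001 -1.   ]
tool shift mm to goal [212.5 -70.    3. ]
```

View pics/scene7c.png

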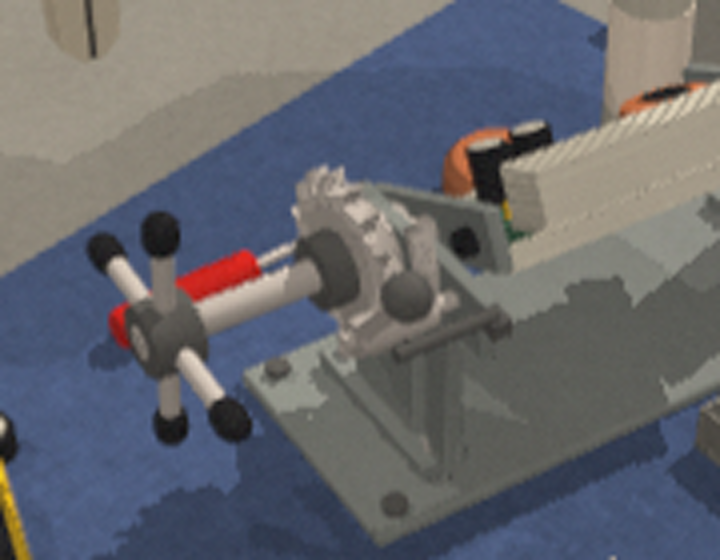

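The wheel reads about 0.43 and stayed put when I let go. Next I'll go over the top to the far side of the ball.

```bash
python3 -m creep '[[0,-0.01,-0.01,0,255],[0.02,-0.02,-0.01,0,255],[0.03,-0.02,0,0,255],[0.03,-0.02,0,0,255],[0.03,0,0,0,255],[0.03,0,0,0,255],[0.03,0,0,0,255],[0.025,0,0,0,255],[0.02,0,0,0,255],[0,0,0,0,255],[0,0,0,0,255]]';python3 where.py 150 -34 203
python3 - <<'E'
from h import *
cv2.imwrite("pics/wrist8.png",read_camera("wrist")[:,:,::-1])
im=read_camera("scene")[:,:,::-1];cv2.imwrite("pics/scene8c.png",cv2.resize(im[140:310,220:430],None,fx=3.5,fy=3.5))
E
```

```text
t: 10.43
tool_pos: [0.6304, 0.0183, 0.2876]
orientation: [-3.116, 0.397, 0.005]
force: [-1.2, -0.5, -0.0]
opening: 0.0004
t 10.43 cradle TCP mm [150.9 -33.7 287.6] F [-1.2 -0.5 -0. ] open 0.0004
toolx yaw err 8.333049969178052e-05 z [-0.003  0.    -1.   ]
tool shift mm to goal [-0.6  0.3 84.6]
```

View pics/scene8c.png

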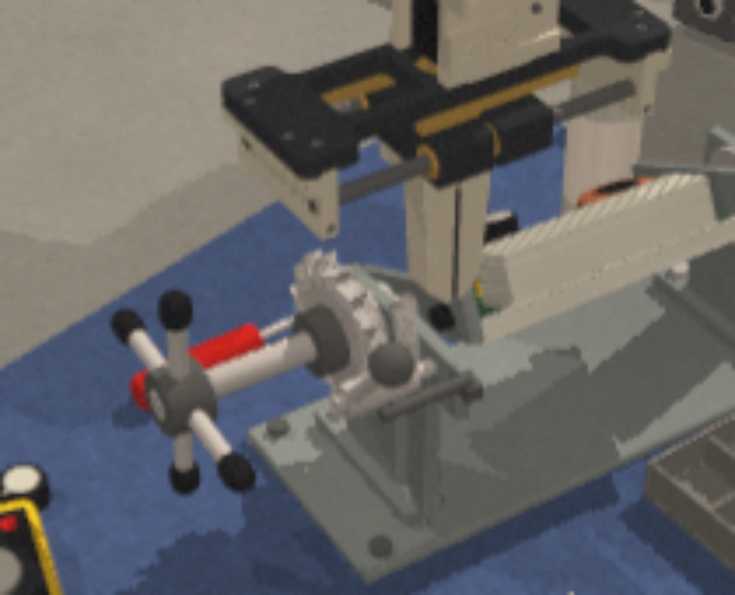

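```bash
python3 -m creep '[[0,0,0.02,0,255],[0,0,0.025,0,255],[0,0,0.02,0,255],[0,0,0.012,0,255],[0,0,0.007,0,255],[0,0,0,0,255],[0,0,0,0,255]]';python3 where.py 78 -34 203
python3 - <<'E'
from h import *
im=read_camera("scene")[:,:,::-1];cv2.imwrite("pics/scene9c.png",cv2.resize(im[140:310,220:430],None,fx=3.5,fy=3.5))
E
```

```text
t: 11.12
tool_pos: [0.6304, 0.018, 0.2066]
orientation: [-3.116, 0.396, -0.001]
force: [0.0, -0.2, 0.4]
opening: 0.0004
t 11.12 cradle TCP mm [151.  -34.  206.6] F [ 0.  -0.2  0.4] open 0.0004
toolx yaw err 0.0006010313173986925 z [ 0.001 -0.    -1.   ]
tool shift mm to goal [-73.   -0.1   3.5]
```

View pics/scene9c.png

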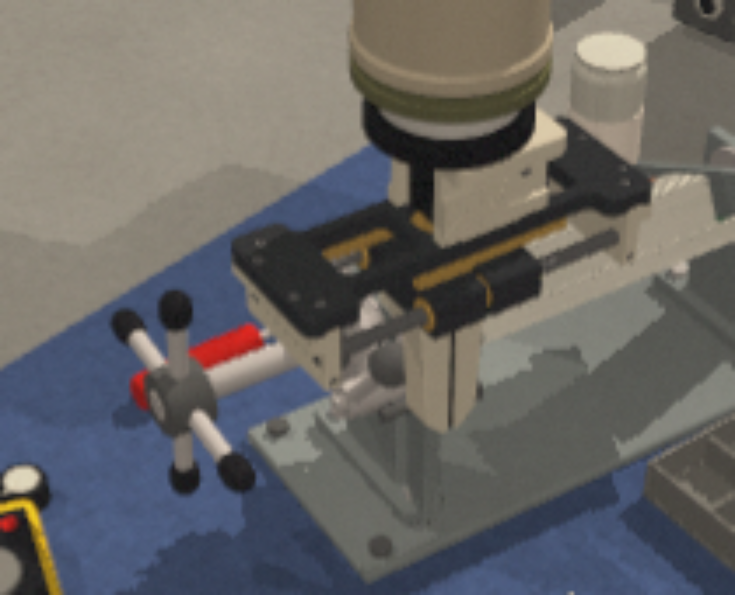

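```bash
python3 -m creep '[[-0.012,0,0.002,0,255],[-0.006,0,0,0,255],[-0.006,0,0,0,255],[-0.006,0,0,0,255],[-0.006,0,0,0,255],[-0.006,0,0,0,255],[-0.006,0,0,0,255],[-0.006,0,0,0,255]]';python3 where.py 78 -34 203
python3 -m creep '[[-0.006,0,0,0,255],[-0.006,0,0,0,255],[-0.006,0,0,0,255],[0,0,0,0,255],[0,0,0,0,255],[0,0,0,0,255]]';python3 where.py 78 -34 203
python3 - <<'E'
from h import *
im=read_camera("scene")[:,:,::-1];cv2.imwrite("pics/scene10c.png",cv2.resize(im[140:310,220:430],None,fx=3.5,fy=3.5))
cv2.imwrite("pics/top10.png",cv2.resize(read_camera("top")[190:320,250:400,::-1],None,fx=5,fy=5))
E
```

```text
t: 11.83
tool_pos: [0.5774, 0.0315, 0.2035]
orientation: [-3.116, 0.397, 0.001]
force: [-0.1, -0.3, 0.3]
opening: 0.0004
t 11.83 cradle TCP mm [ 96.2 -34.3 203.5] F [-0.1 -0.3  0.3] open 0.0004
toolx yaw err 0.0003818017482140612 z [-0.  0. -1.]
tool shift mm to goal [-18.2  -0.3   0.5]
t: 12.33
tool_pos: [0.5608, 0.0358, 0.2037]
orientation: [-3.116, 0.397, -0.0]
force: [-0.6, -0.3, -0.1]
opening: 0.0004
t 12.33 cradle TCP mm [ 79.1 -34.2 203.7] F [-0.6 -0.3 -0.1] open 0.0004
toolx yaw err 0.0003850835792017504 z [ 0. -0. -1.]
tool shift mm to goal [-1.1 -0.2  0.7]
```

View pics/scene10c.png

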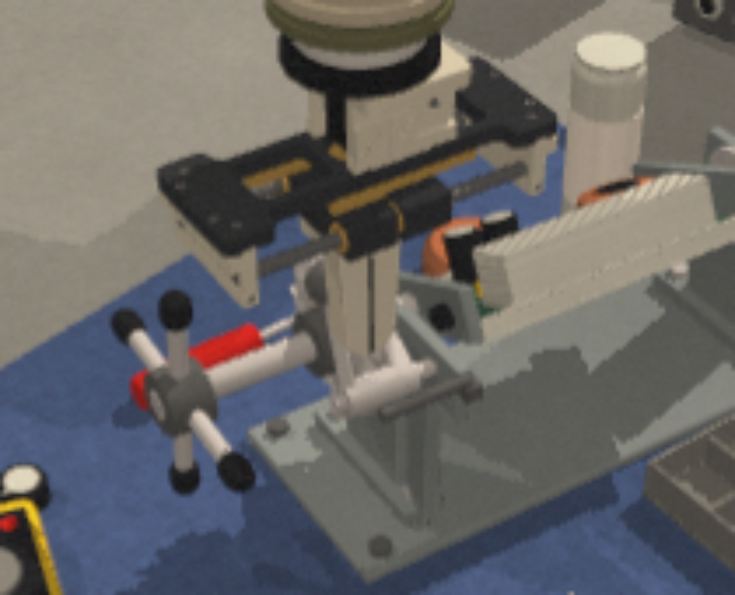

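The ball has swung back over. I'll retract away from it, go up and check that the pawl is fully home.

```bash
python3 -m creep '[[0.02,0,0,0,255],[0.03,0,0,0,255],[0.01,0,-0.02,0,255],[0,0,-0.03,0,255],[0,0,-0.03,0,255],[0,0,-0.03,0,255],[0,0,0,0,255],[0,0,0,0,255]]';python3 where.py
python3 - <<'E'
from h import *
im=read_camera("scene");p=np.load("p.npy")
overlay("scene",p,-.08,(.045,-.034,.211),(230,170,180,140),"pics/so11.png",im=im)
o=cv2.imread("pics/scene0.png");
for n in ["lever_ball","spoke_tip"]: print(n,[(np.round(d["pixel"],1),round(d["confidence"],2)) for d in tip_of("scene",n)][:2])
a=cv2.resize(o[200:270,280:370],None,fx=4,fy=4,interpolation=cv2.INTER_CUBIC);b=cv2.resize(im[200:270,280:370,::-1],None,fx=4,fy=4,interpolation=cv2.INTER_CUBIC)
cv2.imwrite("pics/cmp.png",np.hstack([a,b]))
E
```

```text
t: 13.1
tool_pos: [0.6202, 0.0206, 0.3165]
orientation: [-3.116, 0.397, -0.008]
force: [0.6, -0.1, -0.4]
opening: 0.0005
t 13.1 cradle TCP mm [140.4 -34.  316.5] F [ 0.6 -0.1 -0.4] open 0.0005
toolx yaw err 0.00018977030475164636 z [ 0.005 -0.    -1.   ]
lever_ball [(array([311.9, 216.1]), 0.89)]
spoke_tip [(array([268.2, 223.5]), 0.7), (array([318.9, 277.5]), 0.22)]
```

View pics/so11.png

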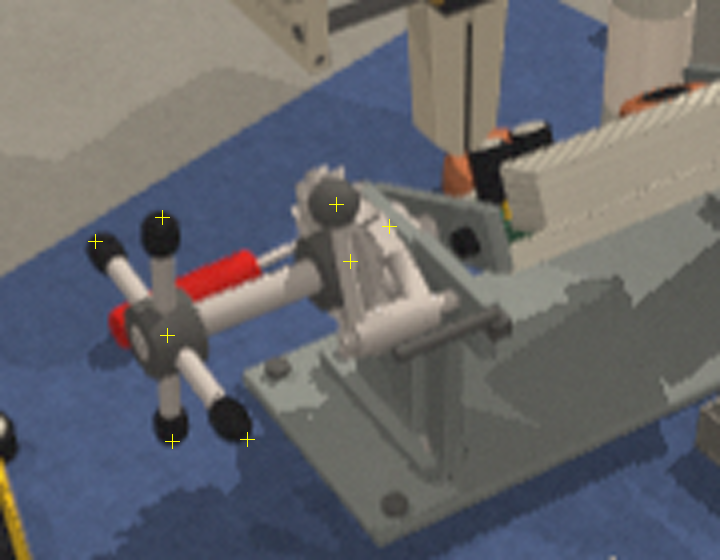

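View pics/cmp.png

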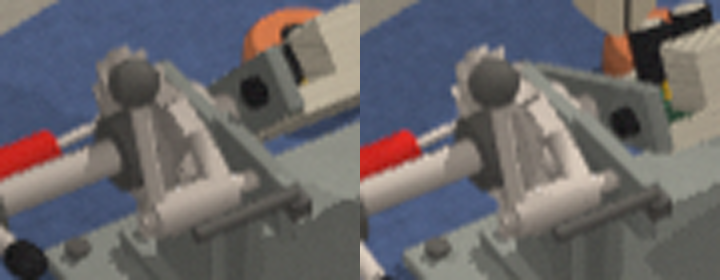

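```bash
python3 - <<'E'
from h import *
from lean import lean
o=cv2.imread("pics/scene0.png");n=read_camera("scene")[:,:,::-1]
t=cv2.resize(o[208:234,303:324],None,fx=8,fy=8,interpolation=cv2.INTER_CUBIC);s=cv2.resize(n[200:242,295:332],None,fx=8,fy=8,interpolation=cv2.INTER_CUBIC)
r=cv2.matchTemplate(s,t,cv2.TM_CCOEFF_NORMED);_,v,_,l=cv2.minMaxLoc(r);print("ball shift px",l[0]/8-8,l[1]/8-8,v)
P=camera_params("scene");p=np.load("p.npy")
b=lambda a:(.066+.07*np.sin(-.308+a),-.034,.145+.07*np.cos(-.308+a))
print("px per 0.08 rad",proj(P,W(p,[b(0),b(.08)])))
a=lean([(139,203),(192,455),(230,383),(103,287)])[0][0];q=lean([(161,235),(171,426),(231,419),(103,250)])[0][0];print(.785-(a-q))
print(read_state()["force"].round(1))
E
```

```text
ball shift px -0.125 0.0 0.8942081928253174
px per 0.08 rad [[313.5974863  220.20374964]
 [315.11473837 221.09159595]]
0.43207656655016435
[ 0.6 -0.2 -0.3]
```

Compared with the first picture, the ball has moved 0.1 px, and 0.08 rad would shift it about 1.8 px. The pawl is home, so I'll hand in.

```bash
python3 -c "from plant import *; print(close_job())"
```

```text
the job is handed in; nothing more can be done
None
```

The module is back by one ratchet notch with the pawl down behind the next tooth. I handed the job in at about 13 s of the 54 s allowed; no verdict came back.

With the closed fingertip I pushed the lever over, away from the robot, and it stayed against its stop. I then pushed the top spoke back in small steps, and finally pushed the lever back from the far side so the pawl dropped.

**Last checks:**
- **Wheel:** it stands at about 0.43 rad, where 0.36 to 0.50 is wanted. This comes from spoke positions I picked by hand in the scene picture, and it takes the start as exactly 0.785. With the possible 0.03 of starting play it could be up to about 0.46. I took the fit before letting go. The spokes looked the same in the last picture, but I did not measure them again.
- **Pawl:** the lever ball is within about 0.1 px of where it was at the start with the pawl down. A lift of 0.08 rad would have shown as about 1.8 px.
- **Contact:** at hand-in the arm was clear of everything. The highest force I read was about 9 N, when the finger first met the spoke.
- **Loose items:** I never moved the arm near them or the module, and nothing looked disturbed in the pictures I viewed, but I did not measure their positions at the end.

**Disagreement:** the cradle position from the scene and top cameras differed from the wrist camera by about 2 to 3 mm. First contact with the spoke also came about 1.5 mm earlier than I calculated. Neither affected the result.

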